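# Count out four new transformers for the repair

### The job

First clear every old burnt transformer (brown, red dot) out of the round steel dish into the red scrap bin, then count exactly four new ones (yellow, green dot) from the orange case into the dish, leaving the other two in the case with its lid fully shut. Hold the new ones lightly, as their ferrite cores crack under a hard squeeze, pick up any transformer that goes astray, and leave the meter, screwdriver and solder reel where they lie.

Things in the scene. Friction and masses are not known exactly. Their poses are not given: they have to be found in the camera images.
- new0: One of six new transformers, alike: a block with black base, yellow winding, dark grey core and a green dot on top, 24 x 24 mm, 26 mm tall, about 30 g; origin at the centre of its underside, z up, x and y square to its sides. Starts standing in the case. Its brittle core cracks if the fingers put more than 80 N on it, both fingers added together, so grip it with 30 N or less.
- new1: Another new transformer, like new0.
- new2: Another new transformer, like new0.
- new3: Another new transformer, like new0.
- new4: Another new transformer, like new0.
- new5: Another new transformer, like new0.
- old0: An old burnt transformer, scorched brown winding and a red dot on top, 24 x 24 mm, 26 mm tall, about 30 g; origin at the centre of its underside, z up, x and y square to its sides. Starts standing in the dish. Two to four old ones are present, an absent one reads None.
- old1: Another old transformer, like old0, or absent.
- old2: Another old transformer, like old0, or absent.
- old3: Another old transformer, like old0, or absent.
- dish_floor (a point): Centre of the inner floor (5 mm above the bench) of the round stainless parts dish: flat floor 127 mm across, rim 22 mm above the bench and 150 mm across, 350 g, loose on the bench.
- bin: Red square open scrap bin, fixed to the bench, 150 x 150 mm, 55 mm high, walls and floor 4 mm. Origin: centre of its underside, z up.
- case: Orange parts case fixed to the bench, 120 (x) by 188 (y) by 40 mm high, walls and floor 4 mm, grey-lined. Origin: centre of its underside; x points from its front (tab) edge to its hinge edge, away from the robot; z up. The new transformers stand in it in two rows of three along its y, about 50 mm apart along y and 50 mm along x.
- lid (a joint): Angle of the case's clear 4 mm lid in rad: 0 fully shut, grows as it opens upward about the hinge along the far (+x) top edge of the case, up to 2.4. A stiff hinge (0.08 N m): the lid stays at any angle where it is left. Opened to about 2.2 it leans back out of the gripper's way.
- lid_tab (a point): Grip point of the yellow tab in the middle of the lid's free edge: tab 26 mm wide along the hinge direction (y), 10 mm thick, reaching 36 mm beyond the edge; the point lies 22 mm beyond the edge, 142 mm from the hinge line, mid-thickness. x and z turn with the lid. Pinched across its 26 mm width it pivots between the fingers, so the tool can stay pointing down.
- lid_hinge (a point): Middle of the lid's hinge line, fixed on the case's far top edge, 60 mm from the case's origin along its x and 40 mm up; y along the hinge, x and z as the case's.
- meter: Bystander: teal multimeter lying face up, 165 (x) x 80 x 47 mm, origin at the centre of its underside. Leave it alone.
- driver: Bystander: red-handled screwdriver lying on the bench, 170 mm long along its x. Leave it alone.
- reel: Bystander: solder reel standing on its flange, 55 mm diameter, 36 mm high, origin at the centre of its underside. Leave it alone.
There are look-alikes about, which are no part of the job. Leave any pink or turquoise look-alike of the old1 alone. There is more than one size of the case; the one meant has the size given above.

How it is judged:
On the way:
1. every old transformer is in the scrap bin while no new one is in the dish yet (x of old0 in the frame of bin between -0.072 and 0.072 m and y of old0 in the frame of bin between -0.072 and 0.072 m and z of each of old0, old1, old2, old3 in the frame of bin below 0.05 m and x of old1 in the frame of bin between -0.072 and 0.072 m and y of old1 in the frame of bin between -0.072 and 0.072 m and x of old2 in the frame of bin between -0.072 and 0.072 m and y of old2 in the frame of bin between -0.072 and 0.072 m and x of old3 in the frame of bin between -0.072 and 0.072 m and y of old3 in the frame of bin between -0.072 and 0.072 m and distance between each of new0, new1, new2, new3, new4, new5 and dish_floor above 0.066 m), for 0.2 s.
At the end, for the whole second after the job is handed in: The lid is shut (within 0.06 rad), exactly four new transformers lie in the dish (origins within 66 mm of the centre of its floor), the other two in the case, every old one in the scrap bin, and all are at rest (value of joint lid below 0.06 rad and ((distance between each of new0, new1 and dish_floor above 0.066 m and distance between each of new2, new3, new4, new5 and dish_floor below 0.066 m) or (distance between each of new0, new2 and dish_floor above 0.066 m and distance between each of new1, new3, new4, new5 and dish_floor below 0.066 m) or (distance between each of new0, new3 and dish_floor above 0.066 m and distance between each of new1, new2, new4, new5 and dish_floor below 0.066 m) or (distance between each of new0, new4 and dish_floor above 0.066 m and distance between each of new1, new2, new3, new5 and dish_floor below 0.066 m) or (distance between each of new0, new5 and dish_floor above 0.066 m and distance between each of new1, new2, new3, new4 and dish_floor below 0.066 m) or (distance between each of new1, new2 and dish_floor above 0.066 m and distance between each of new0, new3, new4, new5 and dish_floor below 0.066 m) or (distance between each of new1, new3 and dish_floor above 0.066 m and distance between each of new0, new2, new4, new5 and dish_floor below 0.066 m) or (distance between each of new1, new4 and dish_floor above 0.066 m and distance between each of new0, new2, new3, new5 and dish_floor below 0.066 m) or (distance between each of new1, new5 and dish_floor above 0.066 m and distance between each of new0, new2, new3, new4 and dish_floor below 0.066 m) or (distance between each of new2, new3 and dish_floor above 0.066 m and distance between each of new0, new1, new4, new5 and dish_floor below 0.066 m) or (distance between each of new2, new4 and dish_floor above 0.066 m and distance between each of new0, new1, new3, new5 and dish_floor below 0.066 m) or (distance between each of new2, new5 and dish_floor above 0.066 m and distance between each of new0, new1, new3, new4 and dish_floor below 0.066 m) or (distance between each of new3, new4 and dish_floor above 0.066 m and distance between each of new0, new1, new2, new5 and dish_floor below 0.066 m) or (distance between each of new3, new5 and dish_floor above 0.066 m and distance between each of new0, new1, new2, new4 and dish_floor below 0.066 m) or (distance between each of new4, new5 and dish_floor above 0.066 m and distance between each of new0, new1, new2, new3 and dish_floor below 0.066 m)) and (distance between new0 and dish_floor below 0.066 m or (x of new0 in the frame of case between -0.057 and 0.057 m and y of new0 in the frame of case between -0.091 and 0.091 m and z of new0 in the frame of case below 0.036 m)) and (distance between new1 and dish_floor below 0.066 m or (x of new1 in the frame of case between -0.057 and 0.057 m and y of new1 in the frame of case between -0.091 and 0.091 m and z of new1 in the frame of case below 0.036 m)) and (distance between new2 and dish_floor below 0.066 m or (x of new2 in the frame of case between -0.057 and 0.057 m and y of new2 in the frame of case between -0.091 and 0.091 m and z of new2 in the frame of case below 0.036 m)) and (distance between new3 and dish_floor below 0.066 m or (x of new3 in the frame of case between -0.057 and 0.057 m and y of new3 in the frame of case between -0.091 and 0.091 m and z of new3 in the frame of case below 0.036 m)) and (distance between new4 and dish_floor below 0.066 m or (x of new4 in the frame of case between -0.057 and 0.057 m and y of new4 in the frame of case between -0.091 and 0.091 m and z of new4 in the frame of case below 0.036 m)) and (distance between new5 and dish_floor below 0.066 m or (x of new5 in the frame of case between -0.057 and 0.057 m and y of new5 in the frame of case between -0.091 and 0.091 m and z of new5 in the frame of case below 0.036 m)) and x of old0 in the frame of bin between -0.072 and 0.072 m and y of old0 in the frame of bin between -0.072 and 0.072 m and z of each of old0, old1, old2, old3 in the frame of bin below 0.05 m and x of old1 in the frame of bin between -0.072 and 0.072 m and y of old1 in the frame of bin between -0.072 and 0.072 m and x of old2 in the frame of bin between -0.072 and 0.072 m and y of old2 in the frame of bin between -0.072 and 0.072 m and x of old3 in the frame of bin between -0.072 and 0.072 m and y of old3 in the frame of bin between -0.072 and 0.072 m and linear speed of each of new0, new1, new2, new3, new4, new5, old0, old1, old2, old3 below 0.02 m/s); the robot touches nothing.
It fails at once if a new transformer takes more than 80 N from the fingers in all (contact force between the fingers and new0 above 80 N or contact force between the fingers and new1 above 80 N or contact force between the fingers and new2 above 80 N or contact force between the fingers and new3 above 80 N or contact force between the fingers and new4 above 80 N or contact force between the fingers and new5 above 80 N).
It fails at once if the meter, screwdriver or solder reel is moved more than 30 mm (distance of any of meter, driver, reel from where it was at the start of the episode above 0.03 m).
Of old0, old1, old2, old3 only 2 to 4 are there at a start; the rules pass over those that are not, and their reading is None.
At some moment in a run one of new0, new1, new2, new3, new4, new5, old0, old1, old2, old3 may be knocked a few centimetres aside while the robot is not near it.
Once in a run the grip may slacken for a moment while it holds something.
It also fails if it takes over 210 s, if anything falls off the work surface, if the arm or the gripper's body presses on something with over 40 N, if the wrist force passes 120 N, or if a joint passes its speed limit or range.

### The arm

A 6-joint arm with a two-finger parallel gripper is mounted at the origin on the work surface. World frame = base frame: x ahead of the robot, y to its left, z up, the work surface at z = 0. Lengths are in m, angles in rad, forces in N, time in s.
With the tool pointing down it reaches from about 0.375 to 0.9 m from the base axis. Payload 3.1 kg.
Tool frame: the origin (TCP) lies midway between the tips of the shut fingers; the grasp point (between the pads) lies 19 mm behind it; z points along the fingers, y is the line along which they close (so a half turn about z gives the same grasp; the last joint's range is limited). The gripper opens to 85 mm and grips with 20 to 120 N. Pads are 22 mm wide; open, the fingers measure 114 mm over their backs; the gripper's body (76 mm by 85 mm) begins 54 mm behind the grasp point. The pads swing forward as they close: fully open they stand 13 mm farther back than shut.
Start: joints at [1.143, 0.527, 1.433, -0, 1.181, -0.178], TCP at [0.154, 0.606, 0.231] pointing down, gripper open.
Joint ranges: [-3.08, 3.08], [-0.75, 2.2], [0.22, 2.44], [-1.43, 4.57], [0, 2.65], [-2.85, 2.85]. Speed limits (rad/s): [2.79, 2.79, 3.14, 3.14, 3.14, 3.14].

### API

Orientations are given as [roll, pitch, yaw] about the fixed x, y, z axes, in that order (R = Rz(yaw) Ry(pitch) Rx(roll)).
In Python, from rig import * gives the robot as it stands.
- The arm moves only by the tool carry_out, never from a script. Its argument "increments" is a list that holds one entry, the list of rows, each a list of 5 numbers: the closure, from -1 (fully open) to 1 (shut), so that 0 is half open, then the shift along the tool's x, y, z in mm, then the turn about the tool's z in degrees. A call has 1 to 8 rows; each row is the pose to reach, as a shift and turn from the pose commanded when the call began, along the tool's axes at that moment; what a row does not reach only later rows make up. A row lasts 1/10 s, in which the tool goes at most 50 mm and 8.59 degrees, less where a joint would pass 70% of its speed; a pose out of reach is approached as far as the arm can. A call with a gripper value outside its range is refused whole. The fingers move at their own pace and stop on an object; "squeeze" is the grip in N (left out, the last holds). Time passes only in rows, so rows that repeat a pose let the fingers close. It gives the time, the measured TCP pose, the force, the opening and the grip force at its end, in the units of the state.
- state(): the state, without advancing time (a new reading comes with each control period).
- capture(name): name is "scene" or "top" or "wrist"; returns (picture, depth): 384x512x3 uint8, red, green, blue; 384x512 float32, m along the optical axis (not along the pixel's ray), 0 where there is no reading.
- camera_params(name): a dict with "camera_matrix" (3x3 intrinsics, pixels), "rvec" (rotation vector, rad) and "tvec" (3), from world to camera coordinates, as OpenCV has them; the wrist camera has in their place "tool_from_camera" (4x4, takes a point from camera to tool coordinates, whose origin is the TCP and whose axes are the flange's). Camera axes: x right, y down, z forward; pixel columns grow to the right and rows downward; lengths in m; the calibration is good to about 2 mm. A picture is of the moment at which its call begins: read the wrist's pose just before it. camera_params takes no time and is no camera call.
- close_job(): hands the job in; it is judged then, once.
The state is a dict: "clock": time; "joint_positions": joint angles; "joint_vel": joint speeds; "effort": joint torques, N m; "tool_pos": TCP position; "ee_rot": TCP orientation; "wrist_force": force on the tool from outside, world axes, zero at the start; "wrist_torque": the same for the moment, N m; "grip_width": finger opening in m; "grasp_force": force on a finger pad.
Only numpy, scipy, OpenCV 4.12 (cv2) and the standard library are available. Lean on these libraries where they do the work, as an engineer would, in place of code of your own. Each camera call takes 0.05 s, during which the arm holds its last target. There are 200 camera calls.

## Working session

There is one attempt and no reset: what is moved stays moved. The work goes in short steps, Python scripts to look and compute and a tool call to move; the robot and the scene stay as the last step left them, time stands still between calls to the robot, and variables do not carry over. Pictures are saved under pics/ and viewed, at most 14 in all, crops included, and the job is handed in when it is done.

Besides the shell and the picture viewer there is one more tool, called after ">>>" in YAML: its name, and indented under it one key for each argument. carry_out: Moves the arm, as the interface text tells. Its arguments: {"type":"object","properties":{"increments":{"type":"array"},"squeeze":{"type":"number"}},"required":["increments"]}

```bash
ls; mkdir -p pics; cat > h.py <<'E'
from rig import *
import numpy as np, cv2
from scipy.spatial.transform import Rotation as R
def cap(name,fn=None):
    s=state(); im,d=capture(name); p=camera_params(name)
    K=np.array(p["camera_matrix"],float)
    if name=="wrist":
        T=np.eye(4);T[:3,:3]=R.from_euler('xyz',s["ee_rot"]).as_matrix();T[:3,3]=s["tool_pos"]
        W=T@np.array(p["tool_from_camera"])
    else:
        Rm=cv2.Rodrigues(np.array(p["rvec"],float))[0];W=np.eye(4);W[:3,:3]=Rm.T;W[:3,3]=-Rm.T@np.array(p["tvec"],float).ravel()
    v,u=np.mgrid[:384,:512]
    P=np.stack([(u-K[0,2])/K[0,0]*d,(v-K[1,2])/K[1,1]*d,d],-1)@W[:3,:3].T+W[:3,3]
    P[d==0]=np.nan
    if fn: cv2.imwrite('pics/'+fn,cv2.cvtColor(im,cv2.COLOR_RGB2BGR))
    return im,P,s
def totool(s,p):
    M=R.from_euler('xyz',s["ee_rot"]).as_matrix()
    return M.T@(np.array(p)-np.array(s["tool_pos"]))*1000
E
python3 - <<'E'
from h import *
im,P,s=cap("top")
np.savez('top.npz',im=im,P=P)
cv2.imwrite('pics/top.png',cv2.resize(cv2.cvtColor(im,cv2.COLOR_RGB2BGR),(800,600),interpolation=cv2.INTER_CUBIC))
im,P,s=cap("scene",); np.savez('scene.npz',im=im,P=P)
cv2.imwrite('pics/scene.png',cv2.resize(cv2.cvtColor(im,cv2.COLOR_RGB2BGR),(800,600),interpolation=cv2.INTER_CUBIC))
print(s)
E
```

```text
pics
{'clock': 0.05, 'joint_positions': array([ 1.14351125e+00,  5.28431963e-01,  1.43386710e+00,  1.94538897e-05,
        1.18141743e+00, -1.78509528e-01]), 'joint_vel': array([ 1.09061393e-03, -5.39407071e-03, -1.14093446e-03,  9.45823715e-04,
        2.75841899e-05,  3.00036688e-04]), 'effort': array([-2.65646167e-04, -4.43687654e+01, -1.78777546e+01, -2.27855694e-04,
        3.75762553e-03, -1.43630064e-05]), 'tool_pos': array([0.15356317, 0.60511916, 0.23036583]), 'ee_rot': array([-3.13950575e+00, -3.94811719e-04,  2.89280929e+00]), 'wrist_force': array([ 0.00608167,  0.62641344, -0.78763301]), 'wrist_torque': array([ 0.0149945 , -0.01621855,  0.00592585]), 'grasp_force': 0.0, 'grip_width': 0.08549335345898264}
```

View pics/top.png

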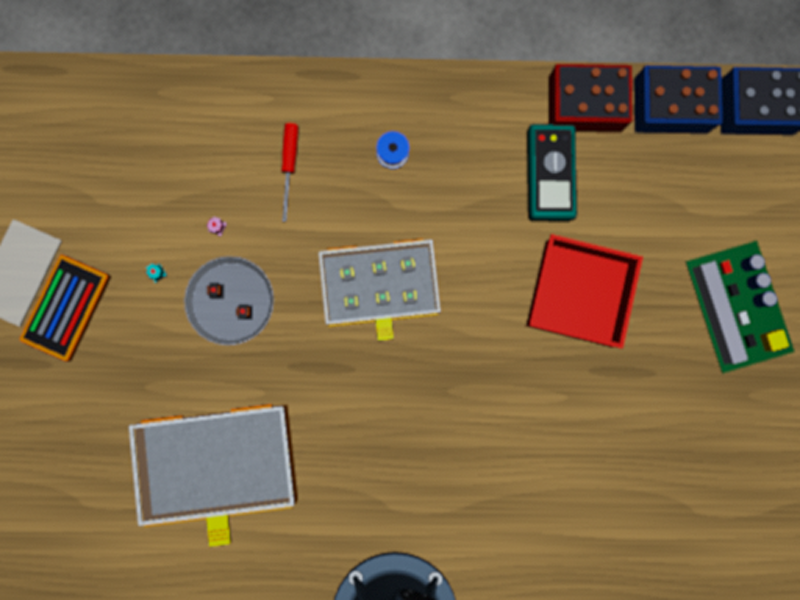

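View pics/scene.png

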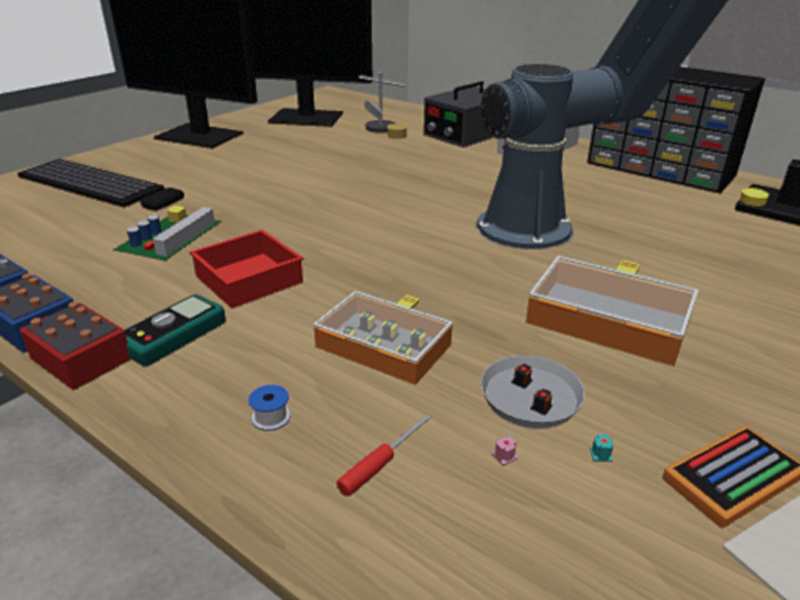

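The top view shows two old transformers in the dish at (215,290) and (244,312), with the dish centred at (229,300). The small case with six new ones has its tab at (385,330), the bin is at (584,291), and there is a larger decoy case below. Next I'll measure positions.

```bash
python3 - <<'E'
from h import *
z=np.load('top.npz');P=z['P'];im=z['im']
def at(n,u,v,r=1):
    u=int(round(u*.64));v=int(round(v*.64));q=P[v-r:v+r+1,u-r:u+r+1].reshape(-1,3)
    print(n,np.round(np.nanmedian(q,0),4))
for n,u,v in [("oldA",215,290),("oldB",244,312),("dishc",229,300),("tab",385,330),("caseTL",320,252),("caseTR",432,241),("caseBR",439,312),("caseBL",327,323),
 ("binTL",551,238),("binTR",640,257),("binBR",623,346),("binBL",529,325),("binc",584,291),("n0",347,272),("n1",379,267),("n2",408,264),("n3",351,301),("n4",382,297),("n5",410,296),("casefl",365,285),("reel",393,148),("pink",216,226),("turq",155,272),("bench",480,400)]: at(n,u,v)
hsv=cv2.cvtColor(im,cv2.COLOR_RGB2HSV)
X,Y,Z=P[...,0],P[...,1],P[...,2]
def blob(n,m):
    k,l,st,c=cv2.connectedComponentsWithStats(m.astype(np.uint8))
    for i in range(1,k):
        if st[i,4]>=12:
            pts=P[l==i];pts=pts[np.isfinite(pts[:,0])]
            r=cv2.minAreaRect((pts[:,:2]*1000).astype(np.float32))
            print(n,st[i,4],np.round(c[i]),np.round(np.median(pts,0),4),[np.round(x,1) for x in r])
dish=(np.hypot(X-np.nanmedian(X[190:195,144:150]),Y-np.nanmedian(Y[190:195,144:150]))<.055)
blob('old',dish&(Z>.022))
blob('bin',(hsv[...,1]>180)&((hsv[...,0]<6)|(hsv[...,0]>174))&(Z>.045)&(v if False else np.ones_like(X,bool)))
yel=(hsv[...,0]>20)&(hsv[...,0]<34)&(hsv[...,1]>150)&(hsv[...,2]>120)
blob('yel',yel)
gc=(Z>.015)&(Z<.07)&(hsv[...,1]<40)
blob('lid/grey',gc)
ring=(hsv[...,1]<60)&(Z>.014)&(Z<.03)
blob('dishrim',ring)
E
```

```text
oldA [0.5302 0.3021 0.0325]
oldB [0.4948 0.2546 0.0314]
dishc [0.5176 0.2833 0.006 ]
tab [0.469  0.0212 0.0449]
caseTL [0.5964 0.13   0.0442]
caseTR [ 0.6226 -0.0543  0.0026]
caseBR [ 0.4998 -0.0693  0.0299]
caseBL [0.4781 0.1159 0.0178]
binTL [ 0.6242 -0.2517  0.0555]
binTR [ 0.5953 -0.4     0.0567]
binBR [ 0.4509 -0.3851  0.0027]
binBL [ 0.4801 -0.2181  0.0344]
binc [ 0.543  -0.3191  0.0036]
n0 [0.5637 0.0844 0.0437]
n1 [0.5726 0.0305 0.0438]
n2 [ 0.5778 -0.0158  0.0453]
n3 [0.5143 0.0757 0.0464]
n4 [0.5228 0.0272 0.0456]
n5 [ 0.5267 -0.0191  0.0453]
casefl [0.5433 0.0533 0.0439]
reel [0.7744 0.0101 0.0367]
pink [0.6395 0.3079 0.0249]
turq [0.5607 0.4057 0.0273]
bench [ 0.3552 -0.1414  0.0007]
old 78 [137. 186.] [0.5319 0.3055 0.0311] [array([531.9, 305.4]), array([24.4, 21. ]), np.float64(5.4)]
old 78 [156. 199.] [0.497  0.2552 0.0307] [array([496.4, 256.8]), array([23.2, 24.1]), np.float64(0.6)]
bin 483 [375.  65.] [ 0.8283 -0.303   0.0597] [array([ 868.6, -321.3]), array([130.6, 102.3]), np.float64(89.4)]
bin 749 [376. 185.] [ 0.544  -0.3133  0.0556] [array([ 537.6, -307.7]), ar
[... 3741 characters left out ...]
8.7]), np.float64(67.5)]
dishrim 169 [455. 201.] [ 0.5027 -0.5274  0.0218] [array([ 504.6, -527.2]), array([162.6,   4.8]), np.float64(16.8)]
dishrim 21 [469. 185.] [ 0.548  -0.5666  0.0203] [array([ 548.9, -566.6]), array([13.7, 11.4]), np.float64(4.5)]
dishrim 41 [476. 204.] [ 0.4982 -0.5831  0.0195] [array([ 499.8, -583.5]), array([18. , 15.6]), np.float64(20.0)]
dishrim 19 [480. 218.] [ 0.4614 -0.5933  0.0203] [array([ 462.7, -594.5]), array([14.3,  7.9]), np.float64(11.6)]
dishrim 53 [227. 369.] [0.0678 0.0636 0.0169] [array([66.9, 63.4]), array([19.7, 20.7]), np.float64(2.7)]
dishrim 43 [279. 369.] [ 0.0684 -0.0689  0.0177] [array([ 67.3, -67.3]), array([20.5, 17.1]), np.float64(66.3)]
```

```bash
cat >> h.py <<'E'
def go(x,y,z,yaw=None,s=None):
    """yaw in deg of tool x axis; prints rel. shift in tool axes (mm) + turn deg"""
    s=s or state(); t=totool(s,(x,y,z)); c=np.degrees(s["ee_rot"][2])
    a=0 if yaw is None else -((yaw-c+90)%180-90)
    print('shift',np.round(t,1),'turn',round(a,1),'tcp',np.round(s["tool_pos"],4),'yaw',round(c,1),'j',np.round(s["joint_positions"],2),'w',round(s["grip_width"],4),'gf',round(s["grasp_force"],1))
E
python3 -c "
from h import *
go(.49,.283,.20)"
```

```text
shift [-405.4 -229.3   30.7] turn 0 tcp [0.1536 0.6052 0.2304] yaw 165.7 j [ 1.14  0.53  1.43 -0.    1.18 -0.18] w 0.0855 gf 0.0
```

>>> carry_out:
  increments:
    - [[-1,-40,-22,3,0],[-1,-80,-45,6,0],[-1,-120,-68,9,0],[-1,-160,-91,12,0],[-1,-200,-113,15,0],[-1,-240,-136,18,0],[-1,-280,-158,21,0],[-1,-320,-180,25,0]]

```text
clock: 0.9
tool_pos: [0.4206, 0.351, 0.206]
ee_rot: [-3.141, -0.0, 2.893]
wrist_force: [0.1, -0.1, 0.1]
grip_width: 0.0851
grasp_force: 0.0
```

>>> carry_out:
  increments:
    - [[-1,-40,-23,3,0],[-1,-75,-43,6,0],[-1,-85,-49,6,0],[-1,-85,-49,6,0],[-1,-85,-49,6,0]]

```text
clock: 1.4
tool_pos: [0.4889, 0.2845, 0.2]
ee_rot: [-3.141, -0.002, 2.893]
wrist_force: [0.1, 0.8, -0.6]
grip_width: 0.0853
grasp_force: 0.0
```

```bash
python3 - <<'E'
from h import *
im,P,s=cap("wrist")
np.savez('w1.npz',im=im,P=P)
cv2.imwrite('pics/w1.png',cv2.resize(cv2.cvtColor(im,cv2.COLOR_RGB2BGR),(800,600),interpolation=cv2.INTER_CUBIC))
X,Y,Z=P[...,0],P[...,1],P[...,2]
m=(np.hypot(X-.5155,Y-.283)<.055)&(Z>.027)&(Z<.045)
k,l,st,c=cv2.connectedComponentsWithStats(m.astype(np.uint8))
for i in range(1,k):
    if st[i,4]>50:
        p=P[l==i]; r=cv2.minAreaRect((p[:,:2]*1000).astype(np.float32)); print(st[i],np.median(p,0).round(4),r)
m=(Z>.018)&(Z<.026)&(np.hypot(X-.5155,Y-.283)<.09)
p=P[m]; print('rim',len(p), cv2.minEnclosingCircle((p[:,:2]*1000).astype(np.float32)))
go(.49,.283,.2)
E
```

```text
[224 177  24  25 431] [0.4966 0.26   0.0302] ((497.09686279296875, 259.834716796875), (22.700450897216797, 24.29661750793457), 89.69306182861328)
[278 197  24  25 414] [0.5314 0.3092 0.0301] ((531.9207153320312, 309.18450927734375), (24.682573318481445, 22.84056282043457), 0.12231306731700897)
rim 1687 ((515.5477905273438, 284.4183654785156), 74.65223693847656)
shift [-1.9 -1.5  0.1] turn 0 tcp [0.4885 0.2849 0.2001] yaw 165.8 j [ 0.33  0.49  1.62  0.    1.04 -0.99] w 0.0856 gf 0.0
```

View pics/w1.png

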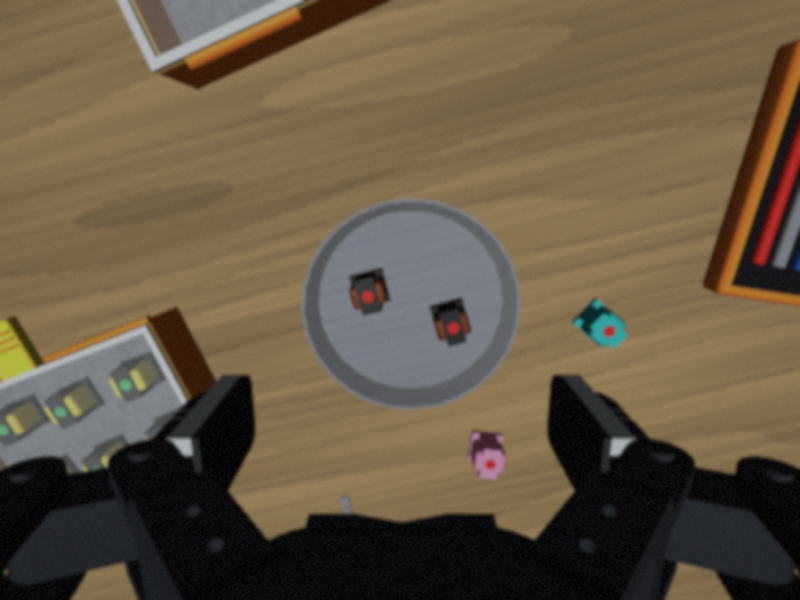

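The wrist view shows both old ones square to the world axes at (368,290) and (451,322), and the rim measures 149 mm across, as specified. I'll grip along world x so the fingers stay clear of the rim.

```bash
python3 -c "
from h import *
go(.531,.307,.10,90)"
```

```text
shift [-35.9  31.8 100.1] turn 75.8 tcp [0.4885 0.2849 0.2001] yaw 165.8 j [ 0.33  0.49  1.62  0.    1.04 -0.99] w 0.0856 gf 0.0
```

>>> carry_out:
  increments:
    - [[0,-5,4,12,8.5],[0,-10,8,25,17],[0,-14,12,37,25.5],[0,-18,16,50,34],[0,-23,20,62,42.5],[0,-27,24,75,51],[0,-32,28,87,59.5],[0,-36,32,100,68]]

```text
clock: 2.25
tool_pos: [0.5315, 0.3082, 0.1001]
ee_rot: [-3.141, -0.0, 1.703]
wrist_force: [-0.6, 0.0, 0.7]
grip_width: 0.0423
grasp_force: 0.0
```

>>> carry_out:
  increments:
    - [[0,0,0,0,7.8],[0,0,0,0,7.8],[0,0,0,0,7.8]]

```text
clock: 2.55
tool_pos: [0.5318, 0.3074, 0.1006]
ee_rot: [-3.142, -0.0, 1.575]
wrist_force: [-0.0, -0.2, 0.4]
grip_width: 0.0425
grasp_force: 0.0
```

```bash
python3 -c "
from h import *
go(.531,.307,.012,90)
im,P,s=cap('wrist')
X,Y,Z=P[...,0],P[...,1],P[...,2]
m=(np.hypot(X-.5155,Y-.283)<.055)&(Z>.027)&(Z<.045)
k,l,st,c=cv2.connectedComponentsWithStats(m.astype(np.uint8))
for i in range(1,k):
    if st[i,4]>50:
        p=P[l==i]; r=cv2.minAreaRect((p[:,:2]*1000).astype(np.float32)); print(st[i],np.median(p,0).round(4),r)
"
```

```text
shift [-0.4 -0.8 88.6] turn 0.2 tcp [0.5318 0.3074 0.1006] yaw 90.2 j [0.34 0.68 1.57 0.   0.9  0.34] w 0.0425 gf 0.0
[241 185  34  31 894] [0.5323 0.3104 0.0302] ((532.5258178710938, 309.74896240234375), (23.51790428161621, 22.595434188842773), 0.8110812306404114)
[212 249  15  29 327] [0.5038 0.2605 0.0301] ((504.2807312011719, 259.5712890625), (23.483182907104492, 10.562745094299316), 86.48316192626953)
```

>>> carry_out:
  increments:
    - [[0,1,0,40,0],[0,1,0,75,0],[0,1,0,88,0],[0,1,0,88,0],[1,1,0,88,0],[1,1,0,88,0],[1,1,0,88,0],[1,1,0,88,0]]
  squeeze: 40

```text
clock: 3.4
tool_pos: [0.5338, 0.3076, 0.0139]
ee_rot: [3.139, -0.001, 1.57]
wrist_force: [0.3, 0.3, 4.0]
grip_width: 0.0228
grasp_force: 42.3
```

>>> carry_out:
  increments:
    - [[1,0,0,-40,0],[1,0,0,-90,0],[1,-40,0,-120,0],[1,-90,0,-130,0],[1,-140,0,-130,0],[1,-190,0,-130,0],[1,-240,0,-130,0],[1,-290,0,-130,0]]

```text
clock: 4.2
tool_pos: [0.5323, 0.0163, 0.143]
ee_rot: [3.14, 0.0, 1.57]
wrist_force: [-0.1, -0.0, -0.6]
grip_width: 0.0229
grasp_force: 41.8
```

>>> carry_out:
  increments:
    - [[1,-50,0,0,0],[1,-100,0,0,0],[1,-150,0,0,0],[1,-200,0,0,0],[1,-250,0,0,0],[1,-295,0,0,0],[1,-295,0,0,0],[1,-295,0,0,0]]

```text
clock: 5.0
tool_pos: [0.5317, -0.2779, 0.1424]
ee_rot: [3.142, -0.0, 1.567]
wrist_force: [0.1, 0.3, -0.3]
grip_width: 0.0232
grasp_force: 46.0
```

```bash
python3 -c "
from h import *
go(.537,-.285,.03,90)
im,P,s=cap('wrist')
X,Y,Z=P[...,0],P[...,1],P[...,2]
m=(abs(Y+.31)<.13)&(abs(X-.54)<.12)&(Z>.045)&(Z<.065)
p=P[m]; print(len(p),cv2.minAreaRect((p[:,:2]*1000).astype(np.float32)))
"
```

```text
shift [ -7.1   5.3 112.4] turn -0.2 tcp [ 0.5317 -0.2779  0.1424] yaw 89.8 j [-0.67  0.61  1.58  0.    0.96 -0.66] w 0.0232 gf 46.0
6475 ((537.3821411132812, -306.075927734375), (156.73574829101562, 156.55795288085938), 76.943603515625)
```

>>> carry_out:
  increments:
    - [[1,-4,3,45,0],[1,-7,5,90,0],[1,-7,5,110,0],[1,-7,5,110,0],[0,-7,5,110,0],[0,-7,5,110,0],[0,-7,5,70,0],[0,-7,5,20,0]]

```text
clock: 5.85
tool_pos: [0.5364, -0.2827, 0.1228]
ee_rot: [-3.139, -0.002, 1.57]
wrist_force: [0.8, 0.1, 0.3]
grip_width: 0.0425
grasp_force: 0.0
```

>>> carry_out:
  increments:
    - [[0,40,-4,0,0],[0,90,-8,0,0],[0,140,-12,0,0],[0,190,-16,0,0],[0,240,-20,0,0],[0,290,-24,0,0],[0,340,-28,0,0],[0,390,-32,0,0]]

```text
clock: 6.65
tool_pos: [0.5063, 0.1073, 0.1245]
ee_rot: [3.137, -0.0, 1.57]
wrist_force: [0.6, -0.0, 0.2]
grip_width: 0.0423
grasp_force: 0.0
```

>>> carry_out:
  increments:
    - [[0,50,-3,0,0],[0,100,-5,0,0],[0,150,-7,0,0],[0,152,-7,0,0],[0,152,-7,0,0]]

```text
clock: 7.15
tool_pos: [0.4989, 0.2588, 0.124]
ee_rot: [3.138, -0.001, 1.574]
wrist_force: [0.0, -0.4, -0.3]
grip_width: 0.0424
grasp_force: 0.0
```

```bash
python3 -c "
from h import *
go(.497,.26,.012,90)
im,P,s=cap('wrist')
X,Y,Z=P[...,0],P[...,1],P[...,2]
m=(np.hypot(X-.5155,Y-.283)<.055)&(Z>.027)&(Z<.045)
k,l,st,c=cv2.connectedComponentsWithStats(m.astype(np.uint8))
for i in range(1,k):
    if st[i,4]>50:
        p=P[l==i]; r=cv2.minAreaRect((p[:,:2]*1000).astype(np.float32)); print(st[i],np.median(p,0).round(4),r)
"
```

```text
shift [  1.2  -2.3 112. ] turn 0.2 tcp [0.4989 0.2588 0.124 ] yaw 90.2 j [ 0.28  0.59  1.69 -0.    0.86  0.28] w 0.0424 gf 0.0
[239 179  31  29 742] [0.4974 0.2603 0.0302] ((497.47882080078125, 259.9764099121094), (22.674402236938477, 23.574569702148438), 89.60134887695312)
```

>>> carry_out:
  increments:
    - [[0,1,-1,45,0],[0,1,-1,90,0],[0,1,-1,112,0],[0,1,-1,112,0],[1,1,-1,112,0],[1,1,-1,112,0],[1,1,-1,112,0],[1,1,-1,112,0]]

```text
clock: 8.0
tool_pos: [0.4987, 0.2583, 0.0117]
ee_rot: [3.139, -0.001, 1.57]
wrist_force: [0.4, -0.4, 0.0]
grip_width: 0.0231
grasp_force: 41.7
```

>>> carry_out:
  increments:
    - [[1,0,0,-40,0],[1,0,0,-90,0],[1,-40,2,-120,0],[1,-90,6,-130,0],[1,-140,10,-130,0],[1,-190,14,-130,0],[1,-240,18,-130,0],[1,-290,20,-130,0]]

```text
clock: 8.8
tool_pos: [0.5178, -0.0321, 0.1413]
ee_rot: [3.139, 0.001, 1.57]
wrist_force: [0.8, -0.3, -1.1]
grip_width: 0.023
grasp_force: 41.8
```

>>> carry_out:
  increments:
    - [[1,-50,3,0,0],[1,-100,6,0,0],[1,-150,9,0,0],[1,-200,12,0,0],[1,-250,15,0,0],[1,-290,18,0,0],[1,-290,18,0,0],[1,-290,18,0,0]]

```text
clock: 9.6
tool_pos: [0.5347, -0.3208, 0.1405]
ee_rot: [3.142, -0.0, 1.568]
wrist_force: [-0.1, -0.2, -0.6]
grip_width: 0.0232
grasp_force: 41.8
```

>>> carry_out:
  increments:
    - [[1,-5,3,45,0],[1,-10,3,90,0],[1,-10,3,108,0],[1,-10,3,108,0],[0,-10,3,108,0],[0,-10,3,108,0],[0,-10,3,70,0],[0,-10,3,20,0]]

```text
clock: 10.4
tool_pos: [0.5372, -0.329, 0.1205]
ee_rot: [-3.139, -0.003, 1.57]
wrist_force: [0.8, -0.6, 0.4]
grip_width: 0.0429
grasp_force: 0.0
```

```bash
python3 - <<'E'
from h import *
im,P,s=cap("top"); np.savez('top2.npz',im=im,P=P)
cv2.imwrite('pics/top2.png',cv2.resize(cv2.cvtColor(im[120:250,100:420],cv2.COLOR_RGB2BGR),(800,325),interpolation=cv2.INTER_CUBIC))
# case frame & tab
c=np.array([.5488,.0315]);a=np.radians(7.1);ax=np.array([np.cos(a),np.sin(a)])
print('hinge',c+.06*ax,'tab exp',c-.082*ax)
hsv=cv2.cvtColor(im,cv2.COLOR_RGB2HSV)
yel=(hsv[...,0]>20)&(hsv[...,0]<34)&(hsv[...,1]>150)&(hsv[...,2]>120)
v,u=np.nonzero(yel&(P[...,2]>.03)&(P[...,0]<.492)&(P[...,0]>.44)&(abs(P[...,1]-.02)<.03))
p=P[v,u];print(len(p),np.median(p,0),cv2.minAreaRect((p[:,:2]*1000).astype(np.float32)))
t=c-.082*ax
go(t[0],t[1],.14,7.1-90)
E
```

```text
hinge [0.60833992 0.03891609] tab exp [0.46742878 0.02136468]
159 [0.47175046 0.02123285 0.04600353] ((470.4611511230469, 18.072919845581055), (35.29866409301758, 59.85478973388672), 7.478507041931152)
shift [354.3 -74.8 -13.2] turn -7.1 tcp [ 0.5424 -0.3331  0.1312] yaw 90.0 j [-0.73  0.66  1.5   0.    0.97 -0.73] w 0.0427 gf 0.0
```

View pics/top2.png

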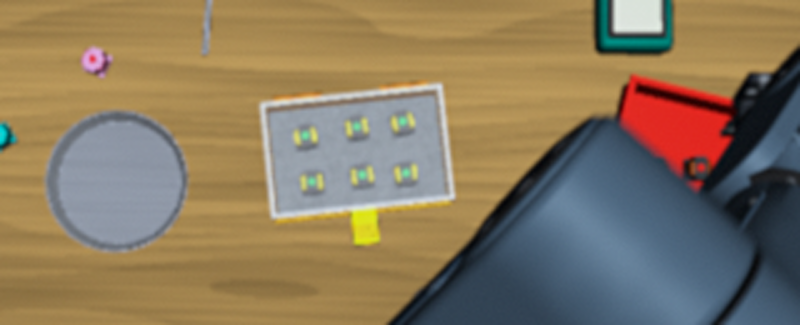

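Both old ones are in the bin area and the dish is empty (centre about (118,180) in the crop). The case shows all six new ones, with the tab at (366,227). Next I'll go above the tab.

>>> carry_out:
  increments:
    - [[0,40,-5,-10,8],[0,85,-15,-15,16],[0,130,-25,-15,24],[0,175,-35,-15,32],[0,220,-45,-15,40],[0,265,-55,-15,48],[0,310,-65,-15,56],[0,354,-75,-15,64]]

```text
clock: 11.25
tool_pos: [0.4645, 0.0231, 0.1372]
ee_rot: [3.139, -0.004, 0.455]
wrist_force: [0.1, 1.7, -0.9]
grip_width: 0.0426
grasp_force: 0.0
```

>>> carry_out:
  increments:
    - [[0,0,0,0,8.5],[0,0,0,0,17],[0,0,0,0,18.9],[0,0,0,0,18.9],[0,0,0,0,18.9]]

```text
clock: 11.75
tool_pos: [0.4649, 0.0214, 0.1365]
ee_rot: [3.141, -0.003, 0.132]
wrist_force: [-0.2, -0.9, -0.1]
grip_width: 0.0428
grasp_force: 0.0
```

```bash
python3 - <<'E'
from h import *
im,P,s=cap("wrist"); np.savez('w2.npz',im=im,P=P)
cv2.imwrite('pics/w2.png',cv2.cvtColor(im,cv2.COLOR_RGB2BGR))
hsv=cv2.cvtColor(im,cv2.COLOR_RGB2HSV)
m=(hsv[...,0]>20)&(hsv[...,0]<34)&(hsv[...,1]>150)&(hsv[...,2]>120)&(P[...,2]>.035)&(P[...,0]<.5)
p=P[m];print(len(p),np.median(p,0),cv2.minAreaRect((p[:,:2]*1000).astype(np.float32)))
go(.4674,.0214,.03,7.1)
E
```

```text
1375 [0.47056692 0.02378778 0.04543951] ((470.014892578125, 24.261028289794922), (33.94746398925781, 27.085693359375), 7.633977890014648)
shift [  2.4   0.2 106.2] turn 0.4 tcp [0.4647 0.0213 0.1362] yaw 7.5 j [-0.2   0.47  1.92  0.    0.75  1.24] w 0.043 gf 0.0
```

View pics/w2.png

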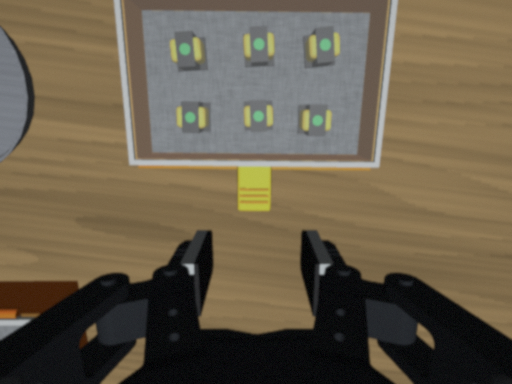

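>>> carry_out:
  increments:
    - [[0,3,-1,45,0],[0,3,-1,90,0],[0,3,-1,105,0],[0,3,-1,105,0],[0.3,3,-1,105,0],[1,3,-1,105,0],[1,3,-1,105,0],[1,3,-1,105,0]]
  squeeze: 40

```text
clock: 12.6
tool_pos: [0.4674, 0.0234, 0.0316]
ee_rot: [-3.141, -0.002, 0.129]
wrist_force: [-0.0, 4.6, -0.1]
grip_width: 0.025
grasp_force: 42.7
```

```bash
python3 - <<'E'
from h import *
s=state(); print(s['tool_pos'],s['wrist_force'],s['grip_width'])
for th in np.arange(0,2.25,.11): print(round(th,2),np.round([142*(1-np.cos(th)),-142*np.sin(th)],0))
E
```

```text
[0.46739357 0.02343104 0.03160844] [-0.01333537  4.61123258 -0.10628662] 0.025018414526474266
0.0 [ 0. -0.]
0.11 [  1. -16.]
0.22 [  3. -31.]
0.33 [  8. -46.]
0.44 [ 14. -60.]
0.55 [ 21. -74.]
0.66 [ 30. -87.]
0.77 [ 40. -99.]
0.88 [  52. -109.]
0.99 [  64. -119.]
1.1 [  78. -127.]
1.21 [  92. -133.]
1.32 [ 107. -138.]
1.43 [ 122. -141.]
1.54 [ 138. -142.]
1.65 [ 153. -142.]
1.76 [ 169. -139.]
1.87 [ 184. -136.]
1.98 [ 198. -130.]
2.09 [ 212. -123.]
2.2 [ 226. -115.]
```

>>> carry_out:
  increments:
    - [[1,1,0,-16,0],[1,3,0,-31,0],[1,8,0,-46,0],[1,14,0,-60,0],[1,21,0,-74,0],[1,30,0,-87,0],[1,40,0,-99,0],[1,52,0,-109,0]]

```text
clock: 13.4
tool_pos: [0.5197, 0.03, 0.1405]
ee_rot: [3.142, -0.003, 0.131]
wrist_force: [3.5, 2.2, -9.6]
grip_width: 0.025
grasp_force: 40.4
```

>>> carry_out:
  increments:
    - [[1,12,0,-10,0],[1,26,0,-18,0],[1,40,0,-24,0],[1,55,0,-29,0],[1,70,0,-32,0],[1,86,0,-33,0],[1,101,0,-33,0],[1,117,0,-30,0]]

```text
clock: 14.2
tool_pos: [0.6341, 0.0441, 0.1715]
ee_rot: [3.14, 0.001, 0.132]
wrist_force: [-2.4, -1.6, 2.5]
grip_width: 0.0246
grasp_force: 39.0
```

>>> carry_out:
  increments:
    - [[1,15,0,3,0],[1,29,0,9,0],[1,43,0,16,0],[1,57,0,24,0],[1,57,0,24,0],[0,57,0,24,0],[0,57,0,24,0],[0,57,0,24,0]]

```text
clock: 15.0
tool_pos: [0.6903, 0.0521, 0.1456]
ee_rot: [3.141, 0.001, 0.131]
wrist_force: [1.2, 0.0, 0.1]
grip_width: 0.0429
grasp_force: 0.0
```

>>> carry_out:
  increments:
    - [[0,0,0,-30,0],[0,0,0,-60,0],[0,-40,0,-70,0],[0,-90,0,-70,0],[0,-140,0,-60,0],[0,-180,0,-40,0],[0,-180,0,-40,0],[0,-180,0,-40,0]]

```text
clock: 15.8
tool_pos: [0.5105, 0.0289, 0.185]
ee_rot: [-3.141, 0.002, 0.13]
wrist_force: [0.7, -0.5, -0.5]
grip_width: 0.0428
grasp_force: 0.0
```

```bash
python3 - <<'E'
from h import *
im,P,s=cap("wrist"); np.savez('w3.npz',im=im,P=P)
cv2.imwrite('pics/w3.png',cv2.cvtColor(im,cv2.COLOR_RGB2BGR))
go(.5,.03,.1,7.3)
a=np.radians(7.3)
m=(P[...,2]>.024)&(P[...,2]<.036)
c=np.array([.5488,.0315])
q=(P[...,:2]-c)@np.array([[np.cos(a),-np.sin(a)],[np.sin(a),np.cos(a)]])
m&=(abs(q[...,0])<.05)&(abs(q[...,1])<.084)
k,l,st,cc=cv2.connectedComponentsWithStats(m.astype(np.uint8))
for i in range(1,k):
    if st[i,4]>60:
        p=P[l==i]; r=cv2.minAreaRect((p[:,:2]*1000).astype(np.float32)); print(cc[i].round(),st[i,4],np.median(p,0).round(4),np.round(r[0],1),np.round(r[1],1),round(r[2],1),'case',np.median(q[l==i],0).round(4))
im,P,s=cap("top"); np.savez('top3.npz',im=im,P=P)
q=(P[...,:2]-c)@np.array([[np.cos(a),-np.sin(a)],[np.sin(a),np.cos(a)]])
m=(P[...,2]>.05)&(abs(q[...,1])<.1)&(q[...,0]>.05)&(q[...,0]<.2)
print('lid max z',np.nanmax(P[m][:,2]) if m.any() else None)
cv2.imwrite('pics/top3.png',cv2.resize(cv2.cvtColor(im[100:260,100:420],cv2.COLOR_RGB2BGR),(800,400),interpolation=cv2.INTER_CUBIC))
E
```

```text
shift [-13.   -3.2  85.8] turn 0.2 tcp [0.5132 0.0285 0.1858] yaw 7.5 j [-0.16  0.44  1.76 -0.    0.94  1.28] w 0.0429 gf 0.0
[260. 108.] 567 [0.5762 0.0341 0.0291] [576.   34.4] [23.2 23.1] 8.2 case [ 0.0275 -0.0009]
[312. 108.] 581 [ 0.582  -0.0133  0.0291] [582.  -13.7] [23.9 22.8] 13.7 case [ 0.0276 -0.0487]
[201. 112.] 572 [0.5658 0.087  0.0291] [565.7  87.3] [23.9 22.8] 9.8 case [0.0238 0.0529]
[205. 164.] 513 [0.5181 0.0794 0.029 ] [517.9  79.7] [23.8 22.9] 7.3 case [-0.0245  0.0515]
[260. 163.] 505 [0.526  0.0276 0.0291] [525.7  27.7] [23.9 22.4] 8.6 case [-0.0233 -0.0012]
[307. 166.] 511 [ 0.5287 -0.0176  0.0291] [528.5 -17.9] [23.8 22.5] 8.7 case [-0.0261 -0.0461]
lid max z 0.18106444516269127
```

View pics/w3.png

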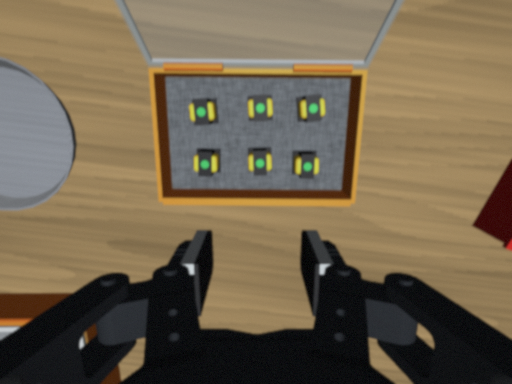

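The lid leans back open and six new ones are visible, at (201,112), (260,108), (312,108), (205,164), (260,163) and (307,166). I'll take the +y and middle columns and leave the -y pair.

```bash
python3 - <<'E'
from h import *
go(.518,.0796,.012,7.5)
go(.534,.308,.014,7.5)
E
```

```text
shift [  9.6 -50.4 174.1] turn -0.0 tcp [0.5145 0.0284 0.1861] yaw 7.5 j [-0.16  0.44  1.76 -0.    0.94  1.28] w 0.0428 gf 0.0
shift [  55.3 -274.8  172. ] turn -0.0 tcp [0.5145 0.0284 0.1861] yaw 7.5 j [-0.16  0.44  1.76 -0.    0.94  1.28] w 0.0428 gf 0.0
```

>>> carry_out:
  increments:
    - [[0.15,4,-25,40,0],[0.15,8,-51,85,0],[0.15,8,-51,130,0],[0.15,8,-51,160,0],[0.15,8,-51,173,0],[0.15,8,-51,173,0],[0.15,8,-51,173,0]]
  squeeze: 25

```text
clock: 16.6
tool_pos: [0.5157, 0.0802, 0.0131]
ee_rot: [3.141, -0.003, 0.131]
wrist_force: [-0.7, 0.3, -0.1]
grip_width: 0.036
grasp_force: 0.0
```

>>> carry_out:
  increments:
    - [[0.3,0,0,0,0],[1,0,0,0,0],[1,0,0,0,0],[1,0,0,0,0]]

```text
clock: 17.0
tool_pos: [0.5155, 0.0801, 0.0141]
ee_rot: [3.141, -0.004, 0.131]
wrist_force: [-0.3, -0.7, 7.1]
grip_width: 0.0238
grasp_force: 25.2
```

>>> carry_out:
  increments:
    - [[1,0,0,-20,0],[1,0,0,-55,0],[1,4,-20,-85,0],[1,14,-65,-90,0],[1,25,-115,-90,0],[1,35,-163,-90,0],[1,43,-200,-90,0],[1,48,-223,-90,0]]

```text
clock: 17.8
tool_pos: [0.5323, 0.3109, 0.1032]
ee_rot: [-3.141, -0.002, 0.133]
wrist_force: [0.1, 0.3, -0.2]
grip_width: 0.0235
grasp_force: 24.5
```

```bash
python3 - <<'E'
from h import *
go(.534,.308,.014,7.5)
E
```

```text
shift [ 1.2  3.2 89.2] turn 0.1 tcp [0.5323 0.3109 0.1032] yaw 7.6 j [0.35 0.68 1.56 0.   0.9  1.78] w 0.0235 gf 24.5
```

>>> carry_out:
  increments:
    - [[1,1,3,45,0],[1,1,3,78,0],[1,1,3,87,0],[1,1,3,87,0],[0.2,1,3,87,0],[0.2,1,3,87,0],[0.2,1,3,60,0],[0.2,1,3,10,0]]

```text
clock: 18.6
tool_pos: [0.5313, 0.3037, 0.0903]
ee_rot: [3.14, 0.008, 0.13]
wrist_force: [-0.1, -0.6, 0.4]
grip_width: 0.0345
grasp_force: 0.0
```

```bash
python3 - <<'E'
from h import *
go(.5658,.087,.014,7.5)
E
```

```text
shift [  6.6 219.2  76.6] turn -0.0 tcp [0.5313 0.3037 0.0903] yaw 7.5 j [ 0.34  0.7   1.57 -0.    0.88  1.78] w 0.0345 gf 0.0
```

>>> carry_out:
  increments:
    - [[0.15,0,30,-20,0],[0.15,1,78,-20,0],[0.15,3,125,-20,0],[0.15,5,172,-20,0],[0.15,6,219,-20,0],[0.15,6,219,-20,0],[0.15,6,219,-20,0]]

```text
clock: 19.3
tool_pos: [0.5687, 0.0872, 0.113]
ee_rot: [-3.141, -0.001, 0.127]
wrist_force: [-0.9, -0.0, 0.0]
grip_width: 0.0364
grasp_force: 0.0
```

```bash
cat >> h.py <<'E'
def blocks(P,lo,hi,fr=None):
    m=(P[...,2]>lo)&(P[...,2]<hi)
    c=np.array([.5488,.0315]);a=np.radians(7.3)
    q=(P[...,:2]-c)@np.array([[np.cos(a),-np.sin(a)],[np.sin(a),np.cos(a)]])
    inc=(abs(q[...,0])<.05)&(abs(q[...,1])<.084)
    ind=np.hypot(P[...,0]-.5155,P[...,1]-.2844)<.055
    for n,f in (('case',inc),('dish',ind)):
        k,l,st,cc=cv2.connectedComponentsWithStats((m&f).astype(np.uint8))
        for i in range(1,k):
            if st[i,4]>40:
                p=P[l==i]; r=cv2.minAreaRect((p[:,:2]*1000).astype(np.float32)); print(n,st[i,4],np.round(r[0],1),np.round(r[1],1),round(r[2],1),'z',np.median(p[:,2]).round(4))
E
python3 - <<'E'
from h import *
im,P,s=cap("wrist")
blocks(P,.024,.037)
go(.5658,.087,.014,7.5)
E
```

```text
case 846 [576.   34.7] [24.5 22.4] 11.0 z 0.0291
case 864 [582.  -13.1] [24.4 22.5] 12.5 z 0.029
case 815 [565.6  87.7] [24.5 22.9] 7.8 z 0.0291
case 69 [532.7  19.7] [15.7  4.1] 37.8 z 0.028
case 663 [528.6 -17.4] [24.3 23.1] 10.1 z 0.0289
shift [-2.7  1.2 98.8] turn -0.1 tcp [0.5683 0.0885 0.1128] yaw 7.4 j [-0.04  0.62  1.66  0.    0.86  1.4 ] w 0.036 gf 0.0
```

>>> carry_out:
  increments:
    - [[0.15,-2,1,45,0],[0.15,-2,1,85,0],[0.15,-2,1,98,0],[0.15,-2,1,98,0],[0.3,-2,1,98,0],[1,-2,1,98,0],[1,-2,1,98,0],[1,-2,1,98,0]]

```text
clock: 20.15
tool_pos: [0.5676, 0.0874, 0.0159]
ee_rot: [3.141, -0.003, 0.131]
wrist_force: [0.4, 0.8, 4.6]
grip_width: 0.0238
grasp_force: 27.2
```

```bash
python3 - <<'E'
from h import *
go(.498,.308,.105,7.5)
E
```

```text
shift [ -40.  -227.7  -89.3] turn -0.0 tcp [0.5676 0.0874 0.0159] yaw 7.5 j [-0.04  0.78  1.7   0.    0.65  1.4 ] w 0.0238 gf 27.2
```

>>> carry_out:
  increments:
    - [[1,0,0,-20,0],[1,0,0,-55,0],[1,-4,-20,-85,0],[1,-12,-65,-90,0],[1,-20,-115,-90,0],[1,-28,-163,-90,0],[1,-35,-200,-90,0],[1,-40,-228,-90,0]]

```text
clock: 20.95
tool_pos: [0.4959, 0.3104, 0.105]
ee_rot: [-3.141, -0.001, 0.133]
wrist_force: [1.1, 0.3, 0.1]
grip_width: 0.0236
grasp_force: 26.6
```

```bash
python3 - <<'E'
from h import *
im,P,s=cap("wrist")
blocks(P,.024,.037)
go(.498,.308,.017,7.5)
E
```

```text
dish 963 [535.1 304.4] [24.2 22.6] 7.4 z 0.0302
shift [ 2.5  6.3 88. ] turn 0.2 tcp [0.4947 0.3137 0.105 ] yaw 7.7 j [0.37 0.64 1.64 0.   0.86 1.81] w 0.0235 gf 26.6
```

>>> carry_out:
  increments:
    - [[1,2,4,45,0],[1,2,4,78,0],[1,2,4,87,0],[1,2,4,87,0],[0.2,2,4,87,0],[0.2,2,4,87,0],[0.2,2,4,60,0],[0.2,2,4,10,0]]

```text
clock: 21.8
tool_pos: [0.4973, 0.3033, 0.0926]
ee_rot: [3.14, 0.007, 0.13]
wrist_force: [0.5, 0.6, 0.7]
grip_width: 0.0342
grasp_force: 0.0
```

```bash
python3 - <<'E'
from h import *
go(.5258,.0276,.115,7.5)
E
```

```text
shift [ -7.8 277.1 -21.9] turn -0.0 tcp [0.4973 0.3033 0.0926] yaw 7.5 j [ 0.36  0.66  1.65 -0.    0.84  1.8 ] w 0.0342 gf 0.0
```

>>> carry_out:
  increments:
    - [[0.15,0,30,-20,0],[0.15,-1,79,-20,0],[0.15,-3,128,-20,0],[0.15,-5,177,-20,0],[0.15,-6,226,-20,0],[0.15,-8,275,-20,0],[0.15,-8,277,-20,0],[0.15,-8,277,-20,0]]

```text
clock: 22.6
tool_pos: [0.5282, 0.0272, 0.115]
ee_rot: [3.142, -0.001, 0.127]
wrist_force: [0.7, 0.4, -0.1]
grip_width: 0.0366
grasp_force: 0.0
```

```bash
python3 - <<'E'
from h import *
im,P,s=cap("wrist")
blocks(P,.024,.037)
go(.5258,.0278,.014,7.5)
E
```

```text
case 915 [575.9  34.2] [24.1 23.2] 10.7 z 0.0291
case 937 [581.9 -13.6] [24.1 22.8] 12.5 z 0.0291
case 813 [525.4  27.8] [24.3 23.2] 9.0 z 0.0291
case 811 [528.3 -17.8] [24.2 23.1] 9.5 z 0.029
shift [ -2.1   0.6 100.8] turn -0.1 tcp [0.5277 0.0286 0.1148] yaw 7.4 j [-0.16  0.57  1.78  0.    0.79  1.28] w 0.0366 gf 0.0
```

>>> carry_out:
  increments:
    - [[0.27,-2,0,45,0],[0.27,-2,0,75,0],[0.27,-2,0,90,0],[0.27,-2,0,100,0],[0.27,-2,0,100,0],[1,-2,0,100,0],[1,-2,0,100,0],[1,-2,0,100,0]]

```text
clock: 23.45
tool_pos: [0.5265, 0.0285, 0.0153]
ee_rot: [3.141, -0.002, 0.131]
wrist_force: [-0.1, 0.5, -0.8]
grip_width: 0.0233
grasp_force: 27.7
```

```bash
python3 - <<'E'
from h import *
go(.534,.258,.105,7.5)
E
```

```text
shift [  37.6 -226.5  -89.8] turn 0.0 tcp [0.5265 0.0285 0.0153] yaw 7.5 j [-0.16  0.75  1.82  0.    0.56  1.28] w 0.0233 gf 27.7
```

>>> carry_out:
  increments:
    - [[1,0,0,-20,0],[1,0,0,-55,0],[1,4,-20,-85,0],[1,11,-65,-90,0],[1,19,-115,-90,0],[1,27,-163,-90,0],[1,33,-200,-90,0],[1,37,-224,-90,0]]

```text
clock: 24.25
tool_pos: [0.5332, 0.2583, 0.1052]
ee_rot: [-3.141, -0.002, 0.133]
wrist_force: [-0.9, -0.5, -0.2]
grip_width: 0.0235
grasp_force: 27.7
```

>>> carry_out:
  increments:
    - [[1,0,0,0,0],[1,0,0,0,0]]

```text
clock: 24.45
tool_pos: [0.533, 0.2556, 0.1047]
ee_rot: [3.141, -0.0, 0.132]
wrist_force: [-1.1, -0.2, 0.3]
grip_width: 0.0235
grasp_force: 27.7
```

```bash
python3 - <<'E'
from h import *
im,P,s=cap("wrist")
blocks(P,.024,.037)
go(.534,.256,.017,7.5)
E
```

```text
dish 949 [535.2 304.5] [24.3 23.3] 8.3 z 0.0301
dish 831 [497.3 303.3] [24.7 23.5] 9.0 z 0.0301
shift [ 1.2 -1.1 87.6] turn 0.0 tcp [0.533  0.2548 0.1046] yaw 7.5 j [ 0.26  0.65  1.63 -0.    0.87  1.7 ] w 0.0232 gf 27.7
```

>>> carry_out:
  increments:
    - [[1,0,0,45,0],[1,0,0,78,0],[1,0,0,87,0],[1,0,0,87,0],[0.3,0,0,87,0],[0.3,0,0,87,0],[0.3,0,0,60,0],[0.3,0,0,10,0]]

```text
clock: 25.3
tool_pos: [0.5309, 0.2544, 0.0926]
ee_rot: [3.141, 0.007, 0.13]
wrist_force: [0.3, 0.6, 0.4]
grip_width: 0.03
grasp_force: 0.0
```

```bash
python3 - <<'E'
from h import *
go(.5758,.0344,.115,7.5)
E
```

```text
shift [ 15.8 223.9 -22.3] turn -0.0 tcp [0.5309 0.2544 0.0926] yaw 7.5 j [ 0.26  0.67  1.63 -0.    0.85  1.7 ] w 0.03 gf 0.0
```

>>> carry_out:
  increments:
    - [[0.27,1,30,-20,0],[0.27,4,79,-20,0],[0.27,8,128,-20,0],[0.27,12,177,-20,0],[0.27,15,224,-20,0],[0.27,15,224,-20,0],[0.27,15,224,-20,0],[0.27,15,224,-20,0]]

```text
clock: 26.1
tool_pos: [0.5768, 0.0361, 0.1146]
ee_rot: [-3.141, 0.0, 0.131]
wrist_force: [-0.4, 0.2, 0.4]
grip_width: 0.0314
grasp_force: 0.0
```

```bash
python3 - <<'E'
from h import *
im,P,s=cap("wrist")
blocks(P,.024,.037)
go(.5758,.0344,.014,9)
E
```

```text
case 802 [576.2  34.2] [24.3 22.4] 8.3 z 0.0291
case 821 [582.1 -14. ] [24.4 23.3] 13.3 z 0.0291
shift [ -1.2   2.1 100.5] turn -1.4 tcp [0.5768 0.0366 0.1145] yaw 7.6 j [-0.13  0.62  1.65  0.    0.87  1.31] w 0.0312 gf 0.0
```

>>> carry_out:
  increments:
    - [[0.27,-1,2,45,0],[0.27,-1,2,75,0],[0.27,-1,2,90,0],[0.27,-1,2,100,0],[0.27,-1,2,100,0],[1,-1,2,100,0],[1,-1,2,100,0],[1,-1,2,100,0]]

```text
clock: 26.95
tool_pos: [0.5774, 0.0331, 0.0154]
ee_rot: [3.141, -0.002, 0.131]
wrist_force: [-0.3, 0.2, -0.2]
grip_width: 0.0232
grasp_force: 28.6
```

```bash
python3 - <<'E'
from h import *
go(.498,.256,.105,7.5)
E
```

```text
shift [ -49.5 -231.3  -89.8] turn -0.0 tcp [0.5774 0.0331 0.0154] yaw 7.5 j [-0.14  0.78  1.69 -0.    0.66  1.3 ] w 0.0232 gf 28.6
```

>>> carry_out:
  increments:
    - [[1,0,0,-20,0],[1,0,0,-55,0],[1,-4,-20,-85,0],[1,-14,-65,-90,0],[1,-25,-115,-90,0],[1,-35,-163,-90,0],[1,-43,-200,-90,0],[1,-49,-230,-90,0]]

```text
clock: 27.75
tool_pos: [0.4969, 0.2569, 0.1052]
ee_rot: [-3.141, -0.001, 0.132]
wrist_force: [0.1, -0.8, -0.2]
grip_width: 0.0232
grasp_force: 28.6
```

>>> carry_out:
  increments:
    - [[1,0,0,0,0],[1,0,0,0,0]]

```text
clock: 27.95
tool_pos: [0.498, 0.2553, 0.1049]
ee_rot: [3.141, -0.001, 0.133]
wrist_force: [-0.6, -0.8, -0.3]
grip_width: 0.0235
grasp_force: 28.6
```

```bash
python3 - <<'E'
from h import *
im,P,s=cap("wrist")
blocks(P,.024,.037)
go(.498,.256,.017,7.5)
E
```

```text
dish 1020 [535.2 304.7] [23.7 23.6] 7.0 z 0.0301
dish 970 [533.5 253.7] [23.7 22.6] 8.1 z 0.0301
dish 935 [497.3 303.2] [24.2 23.6] 8.2 z 0.0301
shift [-0.3 -1.6 87.8] turn 0.0 tcp [0.4984 0.2545 0.1048] yaw 7.5 j [ 0.27  0.62  1.71 -0.    0.81  1.71] w 0.0234 gf 28.6
```

Spot is clear; release, rise and return to over the case front to check before shutting.

>>> carry_out:
  increments:
    - [[1,0,-1,45,0],[1,0,-1,78,0],[1,0,-1,87,0],[1,0,-1,87,0],[0.3,0,-1,87,0],[0.3,0,-1,87,0],[0.3,0,-1,60,0],[0.3,0,-1,10,0]]

```text
clock: 28.8
tool_pos: [0.4959, 0.2547, 0.0928]
ee_rot: [3.141, 0.007, 0.13]
wrist_force: [1.0, 0.1, 0.0]
grip_width: 0.0298
grasp_force: 0.0
```

>>> carry_out:
  increments:
    - [[0,-5,30,-30,0],[0,-10,79,-70,0],[0,-15,128,-100,0],[0,-20,177,-100,0],[0,-25,215,-100,0],[0,-25,215,-100,0],[0,-25,215,-100,0]]

```text
clock: 29.5
tool_pos: [0.5015, 0.0377, 0.1952]
ee_rot: [3.141, -0.002, 0.127]
wrist_force: [-0.2, 0.4, -0.0]
grip_width: 0.043
grasp_force: 0.0
```

```bash
python3 - <<'E'
from h import *
im,P,s=cap("wrist")
a=cv2.cvtColor(im,cv2.COLOR_RGB2BGR)
blocks(P,.024,.037)
t,PT,_=cap("top"); np.savez('top4.npz',im=t,P=PT)
b=cv2.cvtColor(t[100:260,100:420],cv2.COLOR_RGB2BGR)
cv2.imwrite('pics/c4.png',np.vstack([cv2.resize(a,(400,300)),cv2.resize(b,(400,200))]))
cv2.imwrite('pics/c4.png',np.hstack([cv2.resize(a,(400,300)),cv2.resize(b,(400,300))]))
blocks(PT,.02,.04)
# tab by colour in wrist & top
for n,i,p in(('w',im,P),('t',t,PT)):
    h=cv2.cvtColor(i,cv2.COLOR_RGB2HSV)
    m=(h[...,0]>20)&(h[...,0]<34)&(h[...,1]>150)&(h[...,2]>90)&(p[...,2]>.08)&(p[...,0]>.6)
    q=p[m]; print(n,len(q),q.min(0) if len(q) else '',q.max(0) if len(q) else '',np.median(q,0))
go(.6911,.0505,.22,7.4)
E
```

```text
case 552 [582.  -13.5] [24.1 22.4] 12.4 z 0.0292
case 487 [528.4 -17.6] [24.  22.5] 7.8 z 0.0291
dish 593 [533.5 253.4] [23.6 23.9] 10.3 z 0.03
dish 50 [498.9 291.8] [14.8  2.3] 7.2 z 0.0262
dish 560 [497.6 253.5] [24.  23.4] 8.8 z 0.0301
dish 80 [533.6 301.8] [23.1 24.5] 52.4 z 0.031
dish 77 [532.8 250.9] [24.4 21.3] 1.1 z 0.0305
dish 78 [496.  300.7] [23.4 23.6] 6.1 z 0.0307
dish 77 [497.6 251.2] [24.1 23.3] 35.9 z 0.0306
w 0   [nan nan nan]
t 142 [0.66292365 0.03418889 0.14512986] [0.68873546 0.05998058 0.1817637 ] [0.67505245 0.04812715 0.1673785 ]
shift [190.   14.3 -25.5] turn 0.1 tcp [0.5009 0.0399 0.1945] yaw 7.5 j [-0.14  0.42  1.78  0.    0.95  1.3 ] w 0.0423 gf 0.0
  return _methods._mean(a, axis=axis, dtype=dtype,
  ret = um.true_divide(
```

View pics/c4.png

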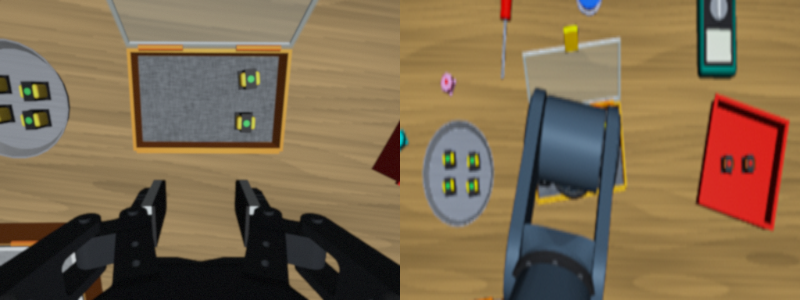

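The wrist view shows two new ones left in the case at (249,79) and (246,123). The top view shows four in the dish and two old ones in the bin at (728,164) and (748,164). The lid stands at about 2.06 rad with its tab at (571,39). Now to shut it.

>>> carry_out:
  increments:
    - [[0,0,0,-35,0],[0,30,3,-50,0],[0,75,6,-50,0],[0,120,9,-50,0],[0,160,12,-50,0],[0,174,13,-50,0],[0,174,13,-50,0],[0,174,13,-50,0]]

```text
clock: 30.4
tool_pos: [0.674, 0.0511, 0.2433]
ee_rot: [-3.141, 0.003, 0.133]
wrist_force: [-0.9, 0.2, 0.1]
grip_width: 0.0428
grasp_force: 0.0
```

```bash
python3 - <<'E'
from h import *
im,P,s=cap("wrist")
cv2.imwrite('pics/w5.png',cv2.cvtColor(im,cv2.COLOR_RGB2BGR))
h=cv2.cvtColor(im,cv2.COLOR_RGB2HSV)
m=(h[...,0]>20)&(h[...,0]<34)&(h[...,1]>150)&(h[...,2]>90)
q=P[m&(P[...,2]>.08)]; print(m.sum(),len(q)); 
if len(q): print(q.min(0),q.max(0),np.median(q,0))
go(.675,.049,.154,7.4)
E
```

```text
1223 769
[0.66383543 0.02810656 0.1465414 ] [0.69013906 0.10593333 0.29739921] [0.68210809 0.04944981 0.17333535]
shift [ 1.3  2.  89.6] turn 0.2 tcp [0.6737 0.0508 0.2436] yaw 7.6 j [-0.09  0.59  1.28  0.    1.28  1.35] w 0.0425 gf 0.0
```

View pics/w5.png

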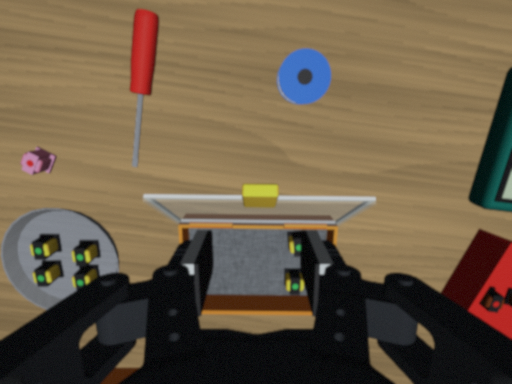

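The tab is centred at (260,195), close to the finger midline at column 256. Descending to grip it.

>>> carry_out:
  increments:
    - [[0,1,2,30,0],[0,1,2,60,0],[0,1,2,80,0],[0,1,2,89,0],[0,1,2,89,0],[0.3,1,2,89,0],[1,1,2,89,0],[1,1,2,89,0]]
  squeeze: 40

```text
clock: 31.25
tool_pos: [0.677, 0.049, 0.157]
ee_rot: [-3.139, -0.002, 0.131]
wrist_force: [-1.0, 5.0, 1.7]
grip_width: 0.0247
grasp_force: 41.7
```

```bash
python3 - <<'E'
from h import *
s=state(); print(s['tool_pos'],s['wrist_force'],s['grip_width'],s['grasp_force'])
t0=2.06
for th in np.arange(t0,-.06,-.12): print(round(th,2),np.round([142*(np.cos(t0)-np.cos(th)),-142*(np.sin(th)-np.sin(t0))],0))
E
```

```text
[0.67704008 0.0490499  0.15695556] [-0.97182274  5.03402944  1.69414584] 0.024727962818099854 41.678996086120605
2.06 [ 0. -0.]
1.94 [-15.  -7.]
1.82 [-32. -12.]
1.7 [-48. -15.]
1.58 [-65. -17.]
1.46 [-82. -16.]
1.34 [-99. -13.]
1.22 [-116.   -8.]
1.1 [-131.   -1.]
0.98 [-146.    7.]
0.86 [-159.   18.]
0.74 [-172.   30.]
0.62 [-182.   43.]
0.5 [-191.   57.]
0.38 [-199.   73.]
0.26 [-204.   89.]
0.14 [-207.  106.]
0.02 [-209.  123.]
```

>>> carry_out:
  increments:
    - [[1,-15,0,-7,0],[1,-32,0,-12,0],[1,-48,0,-15,0],[1,-65,0,-17,0],[1,-82,0,-16,0],[1,-99,0,-13,0],[1,-116,0,-8,0],[1,-131,0,-1,0]]

```text
clock: 32.05
tool_pos: [0.548, 0.033, 0.161]
ee_rot: [-3.138, -0.008, 0.13]
wrist_force: [-6.9, 10.8, 22.1]
grip_width: 0.0247
grasp_force: 38.7
```

>>> carry_out:
  increments:
    - [[1,-15,0,8,0],[1,-28,0,19,0],[1,-41,0,31,0],[1,-51,0,44,0],[1,-60,0,58,0],[1,-68,0,74,0],[1,-73,0,90,0],[1,-76,0,107,0]]

```text
clock: 32.85
tool_pos: [0.4641, 0.023, 0.0496]
ee_rot: [-3.136, 0.012, 0.131]
wrist_force: [-10.2, 10.7, 7.6]
grip_width: 0.0249
grasp_force: 72.0
```

>>> carry_out:
  increments:
    - [[1,0,0,8,0],[1,1,0,15,0],[1,1,0,19,0],[1,1,0,19,0]]

```text
clock: 33.25
tool_pos: [0.463, 0.023, 0.0298]
ee_rot: [-3.135, 0.018, 0.133]
wrist_force: [-13.1, 7.6, 4.2]
grip_width: 0.0247
grasp_force: 78.3
```

>>> carry_out:
  increments:
    - [[1,4,0,20,0],[0,4,0,20,0],[0,4,0,20,0],[0,4,0,0,0],[0,4,0,-40,0],[0,0,0,-90,0],[0,-20,0,-120,0],[0,-20,0,-120,0]]

```text
clock: 34.05
tool_pos: [0.4543, 0.017, 0.1551]
ee_rot: [3.138, -0.009, 0.131]
wrist_force: [0.3, -0.4, -0.0]
grip_width: 0.0426
grasp_force: 0.0
```

```bash
cat > lid.py <<'E'
from h import *
im,P,s=cap("wrist")
h=cv2.cvtColor(im,cv2.COLOR_RGB2HSV)
m=(h[...,0]>20)&(h[...,0]<34)&(h[...,1]>150)&(h[...,2]>120)&(P[...,2]>.035)&(P[...,0]<.5)&(abs(P[...,1]-.025)<.03)
p=P[m];print('tab',len(p),np.median(p,0).round(4))
c=np.array([.5488,.0315]);a=np.radians(7.3)
q=(P[...,:2]-c)@np.array([[np.cos(a),-np.sin(a)],[np.sin(a),np.cos(a)]])
m=(abs(q[...,0])<.055)&(abs(q[...,1])<.085)&np.isfinite(P[...,2])
A=np.c_[q[m][:,0],np.ones(m.sum())];z=P[...,2][m];k=z>.036
print('lid px',m.sum(),k.sum(),'fit',np.linalg.lstsq(A[k],z[k],rcond=None)[0] if k.sum()>20 else '')
print(s['tool_pos'],s['wrist_force'],s['grip_width'])
E
python3 lid.py
```

```text
tab 1115 [0.469  0.0246 0.0457]
lid px 31738 31738 fit [-0.00111606  0.04355507]
[0.4543321  0.0169951  0.15505456] [ 0.31916169 -0.41257712 -0.03694974] 0.042624299654035976
```

The lid fit gives a slope of about 0.001 rad, so it is shut. One last look at everything.

>>> carry_out:
  increments:
    - [[0,0,0,-40,0],[0,0,0,-40,0],[0,0,0,-40,0]]

```text
clock: 34.4
tool_pos: [0.4539, 0.0174, 0.1905]
ee_rot: [3.141, -0.002, 0.131]
wrist_force: [-0.2, 0.1, -0.1]
grip_width: 0.0431
grasp_force: 0.0
```

```bash
python3 - <<'E'
from h import *
im,P,s=cap("top"); 
cv2.imwrite('pics/top6.png',cv2.resize(cv2.cvtColor(im[40:260,80:420],cv2.COLOR_RGB2BGR),(800,518),interpolation=cv2.INTER_CUBIC))
blocks(P,.02,.04)
w,PW,s=cap("wrist"); cv2.imwrite('pics/w6.png',cv2.cvtColor(w,cv2.COLOR_RGB2BGR))
E
python3 lid.py
```

```text
dish 80 [534.5 302. ] [23.9 23. ] 1.7 z 0.0308
dish 78 [532.8 250.4] [24.2 22.1] 5.0 z 0.0311
dish 78 [495.7 300.6] [23.7 23.5] 2.1 z 0.0309
dish 81 [496.9 251.4] [24.  23.6] 7.9 z 0.031
tab 856 [0.4684 0.0245 0.0457]
lid px 26697 26697 fit [-0.00108401  0.04356768]
[0.45235797 0.01780392 0.18931804] [-0.46849185 -0.6309494  -0.51343598] 0.04272527215664296
```

View pics/top6.png

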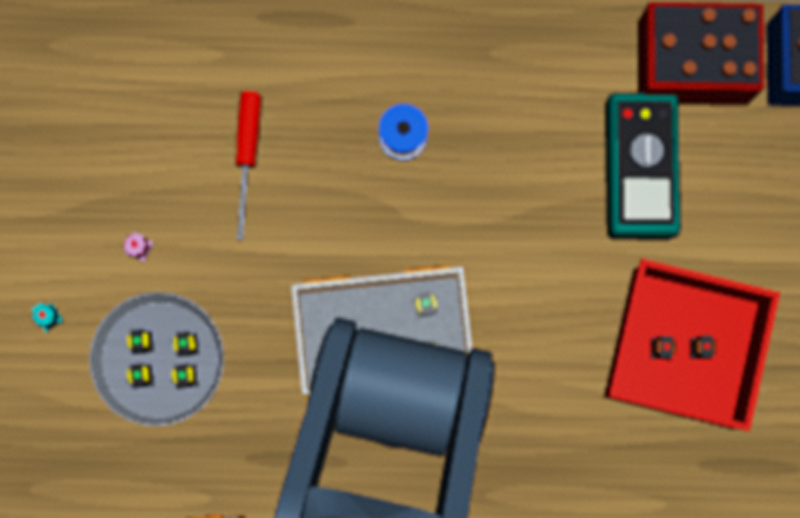

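View pics/w6.png

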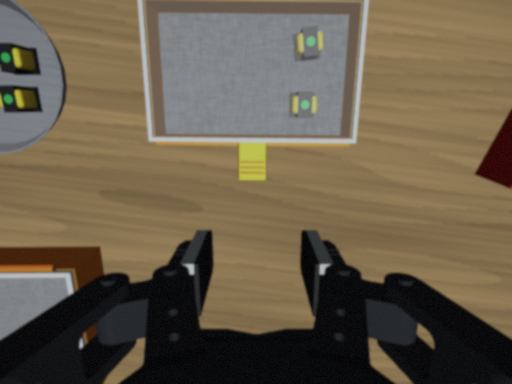

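The top view shows four new ones in the dish around (160,358), two old ones in the bin at (663,347) and (703,347), and the bystanders where they were. The wrist view shows two new ones under the shut lid at (310,41) and (305,104). Handing in.

```bash
python3 -c "
from rig import *
print(close_job())"
```

```text
the job is handed in; nothing more can be done
None
```

The job is handed in: both old transformers are in the scrap bin, four new ones are in the dish, two are left in the case with its lid shut, and the meter, screwdriver and reel are untouched; the hand-in gave no verdict.

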